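# Sift the small nuts into the ultrasonic bath and start it

## Task

Take the steel sieve by its handle out from under the dripper of the pour-over stand and, keeping it about level, shake it over the open basin of the ultrasonic bath until all four small nuts have dropped into the basin and only the two large nuts are left in it. Then set the sieve down on the black rubber mat with the large nuts still in it, and last of all slide the bath's recessed switch fully on. Do not shove the tamper, the milk jug, the cup or the jar about.

Things in the scene. Friction and masses are not known exactly. Their poses are not given: they have to be found in the camera images.
- sieve_grip (a point): Grip point on the sieve's black rubber handle, a level bar 14 mm wide (y), 24 high (z), 68 long (x); 30 mm from its free end. Axes of the sieve: x from handle to pan, z up. It lies 108 mm behind the pan's centre and 42 mm above its underside. Sieve 0.13 to 0.21 kg, nuts 0.12 kg, centre of mass about 90 mm ahead of here: grip with 30 N or more.
- sieve_pan (a point): Centre of the underside of the steel pan, axes of the sieve (handle at -x). Pan 140 (x) by 104 (y) by 36 mm high, walls 4 mm. Starts standing on the stand's slab, its x within about 0.05 rad of the stand's. Must not be tipped beyond 20 degrees.
- sieve_floor (a point): Centre of the pan's inner floor. A solid strip, y -20 to 20 mm, carries the nuts at the start; along each side of it a row of five 24 mm square holes parted by 3 mm wires. Nuts slide (friction 0.28 to 0.42) only if the sieve is accelerated along its y by over 3 to 4 m/s2: shake briskly, strokes of 40 to 60 mm in 0.2 to 0.25 s; before that carry gently, under 2 m/s2.
- small0_center (a point): Centre of a small steel hex nut, 17.5 mm across, 8 mm high, 11 g; starts flat on the pan's solid strip; drops through the holes.
- small1_center (a point): Centre of a small steel hex nut, 17.5 mm across, 8 mm high, 11 g; starts flat on the pan's solid strip; drops through the holes.
- small2_center (a point): Centre of a small steel hex nut, 17.5 mm across, 8 mm high, 11 g; starts flat on the pan's solid strip; drops through the holes.
- small3_center (a point): Centre of a small steel hex nut, 17.5 mm across, 8 mm high, 11 g; starts flat on the pan's solid strip; drops through the holes.
- large0_center (a point): Centre of a large steel hex nut, 34 mm across, 26 mm high, 40 g; cannot pass the holes.
- large1_center (a point): Centre of a large steel hex nut, 34 mm across, 26 mm high, 40 g; cannot pass the holes.
- stand: Fixed wooden pour-over stand; origin on the table below the parked pan's centre, x as the sieve's. Slab 18 mm thick, 140 wide (y), x from -95 to 115 mm. A 22 mm post at x = 97 carries a 28 mm wide arm, underside 200 mm above the table, to the disc at -x. The handle points to the robot's left. Between the stand and the robot the way is free.
- stand_disc (a point): Underside centre of the stand's disc, 104 mm across, 200 mm above the table, with a dripper on it (104 mm wide, up to 265 mm). It covers the handle to its free end: reach in with the gripper leaning back (towards the sieve's -x) 30 to 45 degrees. Bring the sieve out low, 120 to 150 mm sideways towards the robot and 50 to 90 mm to its -x, before lifting it.
- bath_in (a point): Centre of the basin's inner floor, 25 mm above the table; axes of the fixed bath. Basin 170 (x) by 150 (y) mm inside, walls 6 mm, rim and deck 90 mm above the table. Outside from x -91 to 91, y -81 to 141 mm; y 75 to 141 is the flat deck with the switch.
- switch_top (a point): Centre of the top of the grey slide-switch thumb, 3 mm below the deck (87 mm above the table), axes of the bath. Thumb 12 (x) by 20 (y) by 5 mm; slides along the bath's +x in its slot with 1.5 to 2 N. When off it is 25 mm to -x and 111 mm to +y of the basin's centre.
- slot_free (a point): Middle of the free part of the switch's slot when off, at deck level, axes of the bath: 34 mm long (x), 26 wide (y), 8 deep; the thumb stands at its +x end, the deck ends 43 mm to -x and 30 mm to +y of here. A single fingertip let down here (until it touches, about 8 mm) can push the thumb to +x.
- switch (a joint): Travel of the switch thumb in m: 0 off, 0.016 fully on (end stop), towards the bath's +x; it stays where it is left.
- mat: Black rubber mat, 180 (x) by 130 (y) by 4 mm, fixed on the table; origin at the centre of its underside. There is room for the sieve's handle beyond its far edge (its +x, away from the robot).
- tamper: Steel coffee tamper, 58 mm wide, 92 mm high, origin at its base; bystander.
- jug: Steel milk jug, 84 mm wide, 100 mm high, origin at its base; bystander.
- cup: White espresso cup, 64 mm wide, 60 mm high, origin at its base; bystander.
- jar: Amber glass jar, 68 mm wide, 100 mm high, origin at its base; bystander.
Mind the look-alikes: they are no part of the job. Leave any yellow look-alike of the part that bears sieve_grip alone.

How it is judged (in metres and radians):
On the way, in this order (a step that is already met when the one before it is completed fails the run):
1. the sieve, still holding every nut, has been brought out from the stand and lifted (height (world z) of sieve_pan above 0.06 m and x of large0_center in the frame of sieve_pan between -0.066 and 0.066 m and y of large0_center in the frame of sieve_pan between -0.048 and 0.048 m and z of large0_center in the frame of sieve_pan between 0 and 0.036 m and x of large1_center in the frame of sieve_pan between -0.066 and 0.066 m and y of large1_center in the frame of sieve_pan between -0.048 and 0.048 m and z of large1_center in the frame of sieve_pan between 0 and 0.036 m and distance between each of small0_center, small1_center, small2_center, small3_center and sieve_pan below 0.085 m), for 0.1 s.
2. all four small nuts have dropped into the basin from the raised sieve, the large ones still in it (x of small0_center in the frame of bath_in between -0.086 and 0.086 m and y of small0_center in the frame of bath_in between -0.076 and 0.076 m and z of small0_center in the frame of bath_in between -0.005 and 0.055 m and x of small1_center in the frame of bath_in between -0.086 and 0.086 m and y of small1_center in the frame of bath_in between -0.076 and 0.076 m and z of small1_center in the frame of bath_in between -0.005 and 0.055 m and x of small2_center in the frame of bath_in between -0.086 and 0.086 m and y of small2_center in the frame of bath_in between -0.076 and 0.076 m and z of small2_center in the frame of bath_in between -0.005 and 0.055 m and x of small3_center in the frame of bath_in between -0.086 and 0.086 m and y of small3_center in the frame of bath_in between -0.076 and 0.076 m and z of small3_center in the frame of bath_in between -0.005 and 0.055 m and x of large0_center in the frame of sieve_pan between -0.066 and 0.066 m and y of large0_center in the frame of sieve_pan between -0.048 and 0.048 m and z of large0_center in the frame of sieve_pan between 0 and 0.036 m and x of large1_center in the frame of sieve_pan between -0.066 and 0.066 m and y of large1_center in the frame of sieve_pan between -0.048 and 0.048 m and z of large1_center in the frame of sieve_pan between 0 and 0.036 m and height (world z) of sieve_pan above 0.06 m), for 0.1 s.
3. the sieve stands on the mat, let go, with the large nuts in it (x of sieve_pan in the frame of mat between -0.05 and 0.05 m and y of sieve_pan in the frame of mat between -0.05 and 0.05 m and height (world z) of sieve_pan below 0.008 m and angle between sieve_pan's own z axis and vertical below 0.07 rad and x of large0_center in the frame of sieve_pan between -0.066 and 0.066 m and y of large0_center in the frame of sieve_pan between -0.048 and 0.048 m and z of large0_center in the frame of sieve_pan between 0 and 0.036 m and x of large1_center in the frame of sieve_pan between -0.066 and 0.066 m and y of large1_center in the frame of sieve_pan between -0.048 and 0.048 m and z of large1_center in the frame of sieve_pan between 0 and 0.036 m and contact force between the fingers and sieve below 0.1 N), for 0.2 s.
4. the switch is fully on (value of joint switch above 0.0125 m), for 0.1 s.
At the end, for the whole second after the job is handed in: All four small nuts lie in the bath's basin, both large nuts are in the sieve's pan, the sieve stands level on the rubber mat (pan centre within 50 mm of the mat's centre along each of its sides) at rest, and the switch is fully on (over 12.5 of 16 mm) (x of small0_center in the frame of bath_in between -0.086 and 0.086 m and y of small0_center in the frame of bath_in between -0.076 and 0.076 m and z of small0_center in the frame of bath_in between -0.005 and 0.055 m and x of small1_center in the frame of bath_in between -0.086 and 0.086 m and y of small1_center in the frame of bath_in between -0.076 and 0.076 m and z of small1_center in the frame of bath_in between -0.005 and 0.055 m and x of small2_center in the frame of bath_in between -0.086 and 0.086 m and y of small2_center in the frame of bath_in between -0.076 and 0.076 m and z of small2_center in the frame of bath_in between -0.005 and 0.055 m and x of small3_center in the frame of bath_in between -0.086 and 0.086 m and y of small3_center in the frame of bath_in between -0.076 and 0.076 m and z of small3_center in the frame of bath_in between -0.005 and 0.055 m and x of large0_center in the frame of sieve_pan between -0.066 and 0.066 m and y of large0_center in the frame of sieve_pan between -0.048 and 0.048 m and z of large0_center in the frame of sieve_pan between 0 and 0.036 m and x of large1_center in the frame of sieve_pan between -0.066 and 0.066 m and y of large1_center in the frame of sieve_pan between -0.048 and 0.048 m and z of large1_center in the frame of sieve_pan between 0 and 0.036 m and x of sieve_pan in the frame of mat between -0.05 and 0.05 m and y of sieve_pan in the frame of mat between -0.05 and 0.05 m and height (world z) of sieve_pan below 0.008 m and angle between sieve_pan's own z axis and vertical below 0.07 rad and value of joint switch above 0.0125 m and linear speed of sieve below 0.02 m/s); the robot touches nothing.
It fails at once if the sieve is tipped by more than 20 degrees (angle between sieve_pan's own z axis and vertical above 0.35 rad).
It fails at once if a bystander (tamper, jug, cup or jar) is shoved more than 40 mm (distance of any of tamper, jug, cup, jar from where it was at the start of the episode above 0.04 m).
It also fails if it takes over 70 s, if anything falls off the work surface, if the arm or the gripper's body presses on something with over 40 N, if the wrist force passes 120 N, or if a joint passes its speed limit or range.

## Robot

A 6-joint arm with a two-finger parallel gripper is mounted at the origin on the work surface. World frame = base frame: x ahead of the robot, y to its left, z up, the work surface at z = 0. Lengths are in mm, angles in degrees, forces in N, time in s.
With the tool pointing down it reaches from about 350 to 800 mm from the base axis. Payload 7.3 kg.
Tool frame: the origin (TCP) lies at the very end of the fingers, on their centre line; the grasp point (between the pads) lies 19 mm behind it; z points along the fingers, y is the line along which they close (so a half turn about z gives the same grasp; the last joint's range is limited). The gripper opens to 85 mm and grips with 20 to 120 N. Pads are 22 mm wide; open, the fingers measure 114 mm over their backs; the gripper's body (76 mm by 85 mm) begins 54 mm behind the grasp point. The pads swing forward as they close: fully open they stand 13 mm farther back than shut.
Start: joints at [-81.704, 19.595, 87.324, -0, 73.075, -8.365], TCP at [150.55, -502.97, 231.322] pointing down, gripper open.
Joint ranges: [-145.02, 145.02], [-44.19, 115.74], [2.07, 154.8], [-57.11, 237.11], [16.16, 152.29], [-177.93, 177.93]. Speed limits (degrees/s): [147.25, 147.25, 180, 180, 180, 180].

## Interface

Orientations are given as a 3x3 rotation matrix whose columns are the frame's x, y, z axes.
In Python, from station import * gives the robot as it stands.
- The arm moves only by the shell command python3 -m crank 'ROWS' [OPENING]. ROWS is a JSON object of lists of equal length, an entry for each row: "delta_pos": the shift along the tool's x, y, z in mm, a list of three; "yaw": the turn about the tool's z in rad. A call has 1 to 20 rows; each row shifts and turns the commanded pose from where the row before left it, along the tool's axes as they then stand; what a row does not reach is not made up. A row lasts 1/12 s, in which the tool goes at most 41.7 mm and 7.16 degrees, less where a joint would pass 70% of its speed; a pose out of reach is approached as far as the arm can. A call with a gripper value outside its range is refused whole. OPENING is the closure, from 0 (fully open) to 1 (shut), set as the call begins (- or left out, the last holds). The fingers move at their own pace and stop on an object; the grip force is fixed at half the most. Time passes only in rows, so rows that do not move let the fingers close. It gives the time, the measured TCP pose, the force, the opening and the grip force at its end, in the units of the state.
- state(): the state, without advancing time (a new reading comes with each control period).
- snapshot(name): name is "side" or "top" or "wrist"; returns a dict with "img" (480x640x3 uint8, red, green, blue), "camera_matrix" (3x3 intrinsics, pixels), "R" (3x3) and "t" (3): a world point X has camera coordinates R X + t; the wrist camera has in their place "hand_eye" (4x4, takes a point from camera to tool coordinates, whose origin is the TCP and whose axes are the flange's). Camera axes: x right, y down, z forward; pixel columns grow to the right and rows downward; lengths in mm; the calibration is good to about 2 mm. The wrist camera is an equidistant fisheye: a pixel r from the principal point sees the ray r / f radians off the axis. A picture is of the moment at which its call begins: read the wrist's pose just before it. There is no depth.
- hand_in(): hands the job in; it is judged then, once.
The state is a dict: "t": time; "joint_positions": joint angles; "joint_vel": joint speeds; "joint_torque": joint torques, N m; "ee_pos": TCP position; "tcp_rot": TCP orientation; "force": force on the tool from outside, world axes, zero at the start; "moment": the same for the moment, N m; "width": finger opening in mm; "finger_force": force on a finger pad.
Only numpy, scipy, OpenCV 4.12 (cv2) and the standard library are available. Lean on these libraries where they do the work, as an engineer would, in place of code of your own. Each camera call takes 0.05 s, during which the arm holds its last target. There are 200 camera calls.

## Working session

There is one attempt and no reset: what is moved stays moved. The work goes in short steps, Python scripts to look and compute and a shell command to move; the robot and the scene stay as the last step left them, time stands still between calls to the robot, and variables do not carry over. Pictures are saved under pics/ and viewed, at most 10 in all, crops included, and the job is handed in when it is done.

```bash
mkdir -p pics; ls; python3 - <<'E'
from station import *
import cv2
for n in("top","side"):
    s=snapshot(n); cv2.imwrite(f"pics/{n}0.png",s["img"][:,:,::-1]); print(n,s["camera_matrix"],s["R"],s["t"])
s=state();print(s["ee_pos"],s["tcp_rot"],s["width"],s["t"])
E
```

```text
pics
top [[534.27138043   0.         315.52876874]
 [  0.         534.27138043 243.54909057]
 [  0.           0.           1.        ]] [[ 0.01324838 -0.99991023 -0.00200214]
 [-0.97766727 -0.01253361 -0.2097847 ]
 [ 0.20974078  0.00473673 -0.97774556]] [ -23.17949112  575.04457432 1695.68594588]
side [[527.52624365   0.         327.32052133]
 [  0.         527.52624365 236.27227687]
 [  0.           0.           1.        ]] [[ 0.84713107 -0.53137381  0.00329064]
 [-0.36548125 -0.58713338 -0.72228654]
 [ 0.38573619  0.6106687  -0.69158609]] [-477.71476228  283.9769368  1261.24017452]
[ 150.49961421 -502.60782169  230.68726215] [[ 9.58027528e-01  2.86676157e-01 -1.91605959e-04]
 [ 2.86676150e-01 -9.58026607e-01  1.34405437e-03]
 [ 2.01744734e-04 -1.34256994e-03 -9.99999078e-01]] 85.48573228077043 0.1
```

View pics/top0.png

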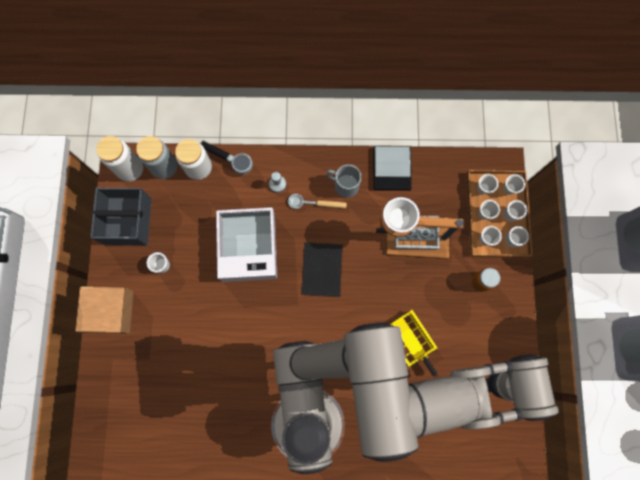

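View pics/side0.png

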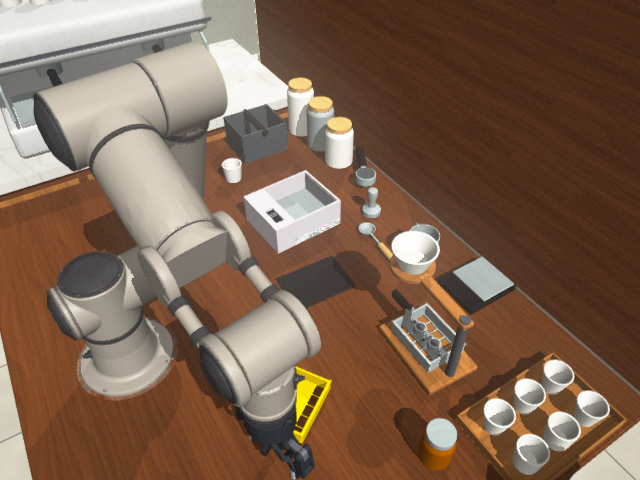

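The top view shows the bath at about (247,243), the mat at (322,270), the stand with the sieve under the dripper at (418,240) with its handle to the left, and a yellow look-alike at (413,340). The side view shows the nuts in the pan at (430,335). I'll check the move command's usage for tilting.

View pics/top0c.png

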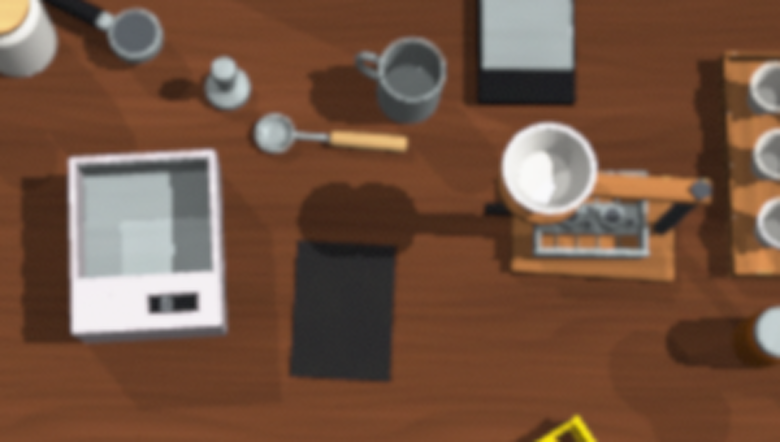

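View pics/side0c.png

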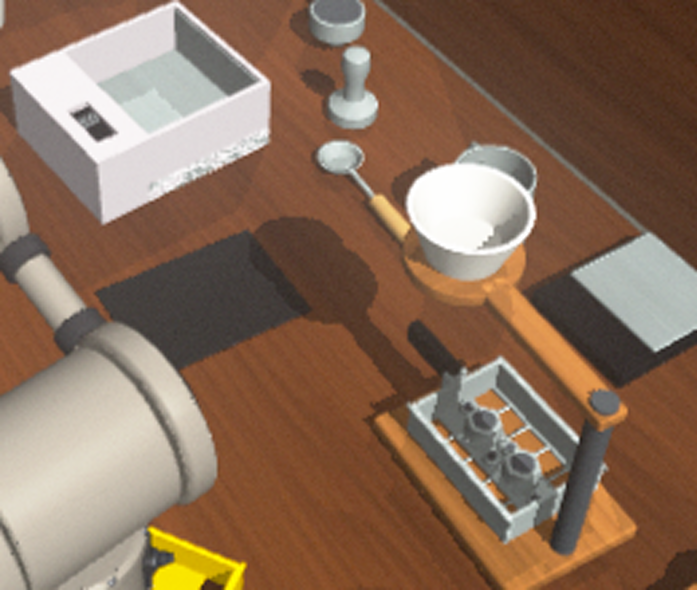

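Slot and thumb are at about (165,302) in the top crop, with the free part to the right. The documented rows only give yaw, so I'll check how the command treats a tilt key, using a zero motion.

```bash
python3 -m crank '{"delta_pos":[[0,0,0]],"yaw":[0],"pitch":[0]}'; python3 -m crank '{"delta_pos":[[0,0,0]],"yaw":[0]}'
cat > h.py <<'E'
from station import *
import numpy as np, cv2
def cast(s,uv,z):
    K,R,t=[np.array(s[k]) for k in("camera_matrix","R","t")]
    d=R.T@np.linalg.solve(K,np.array([uv[0],uv[1],1.])); c=-R.T@t
    return (c+d*(z-c[2])/d[2]).round(1)
E
python3 - <<'E'
from h import *
s=snapshot("top"); f=lambda x,y:(190+x/2.6,150+y/2.6)
for n,p,z in [("mat",(296,242),4),("mat",(396,244),4),("mat",(390,380),4),("mat",(291,376),4),
 ("bath",(69,157),90),("bath",(215,150),90),("bath",(225,330),90),("bath",(72,334),90),("thumb",(165,302),87),("slotL",(148,303),90),("slotR",(198,302),90),
 ("slabL",(512,271),18),("slabR",(674,279),18),("post",(700,189),210),("drip",(549,168),265),
 ("panNL",(535,252),54),("panNR",(648,256),54),("panFR",(648,174),54),("handle_end",(486,210),72),
 ("jug",(412,110),0),("tamper",(228,100),0),("jarTop",(778,330),100)]: print(n,cast(s,f(*p),z))
s2=snapshot("side"); g=lambda x,y:(240+x/2.68,170+y/2.68)
for n,p,z in [("handle_end",(416,328),60),("handle_root",(458,372),60),("panNL",(410,405),54),("panNR",(508,537),54),("panFL",(502,362),54),("slabN",(376,415),18),("slabNR",(500,588),18),("slabFR",(634,527),18),("disc",(465,262),200),("postbase",(566,548),18)]: print(n,cast(s2,g(*p),z))
E
```

```text
t: 0.18
ee_pos: [150.5, -502.7, 230.9]
tcp_rot: [[0.958, 0.287, -0.0], [0.287, -0.958, 0.001], [0.0, -0.001, -1.0]]
force: [-0.9, 0.0, 0.1]
width: 85.5
finger_force: 0.0
mat [588.7  24.3   4. ]
mat [ 587.7 -106.4    4. ]
mat [409.6 -99.2   4. ]
mat [413.1  27.6   4. ]
bath [676.1 310.   90. ]
bath [687.6 126.3  90. ]
bath [458.6 107.1  90. ]
bath [451.2 294.6  90. ]
thumb [493.  182.4  87. ]
slotL [490.9 203.   90. ]
slotR [493.  141.4  90. ]
slabL [ 550.9 -255.5   18. ]
slabR [ 543.1 -464.    18. ]
post [ 613.5 -450.4  210. ]
drip [ 621.5 -266.4  265. ]
panNL [ 568.8 -280.2   54. ]
panNR [ 565.5 -423.2   54. ]
panFR [ 672.9 -427.    54. ]
handle_end [ 618.4 -216.7   72. ]
jug [ 772.  -127.4    0. ]
tamper [782.9 119.    0. ]
jarTop [ 465.8 -567.7  100. ]
handle_end [ 626.8 -220.7   60. ]
handle_root [ 627.5 -282.7   60. ]
panNL [ 570.9 -285.9   54. ]
panNR [ 557.5 -437.2   54. ]
panFL [ 672.9 -291.6   54. ]
slabN [ 556.6 -258.4   18. ]
slabNR [ 539.1 -456.5   18. ]
slabFR [ 675.1 -472.5   18. ]
disc [ 623.4 -272.1  200. ]
postbase [ 611.4 -457.    18. ]invalid input
```

The tilt key is refused. The only remaining way to lean the tool is at the edge of reach, so I'll swing to azimuth -92° (radial direction along the handle) and rise past reach to see whether the tool tips.

```bash
python3 -m crank '{"delta_pos":[[-33,-10,0],[-33,-10,0],[-33,-10,0],[-33,-10,0],[-33,-10,0],[0,0,-40],[0,0,-40],[0,0,-40],[0,0,-40],[0,0,-40],[0,0,-40],[0,0,-40],[0,0,-40],[0,0,-40],[0,0,-40],[0,0,-40],[0,0,-40],[0,0,-40],[0,0,-40],[0,0,-40]],"yaw":[0,0,0,0,0,0,0,0,0,0,0,0,0,0,0,0,0,0,0,0]}'; python3 -c "
from station import *
print(state()['joint_positions'])"
```

```text
t: 1.95
ee_pos: [-19.8, -429.0, 693.9]
tcp_rot: [[0.958, 0.286, 0.004], [0.286, -0.958, -0.033], [-0.006, 0.033, -0.999]]
force: [-0.8, -0.1, 0.4]
width: 85.5
finger_force: 0.0
[-103.38847699   23.82080731    2.06899754    1.44190542  152.29228475
  -28.73025239]
```

It leans a little (1.9°) at the limit. I'll see whether it accumulates.

```bash
python3 -m crank '{"delta_pos":[[0,0,-40],[0,0,-40],[0,0,-40],[0,0,-40]],"yaw":[0,0,0,0]}' | sed -n 2,3p;python3 -c "
from station import *
print(state()['joint_positions'])"; python3 -m crank '{"delta_pos":[[0,40,0],[0,40,0],[0,40,0],[0,40,0],[0,40,0],[0,40,0],[0,40,0],[0,40,0],[0,40,0],[0,40,0]],"yaw":[0,0,0,0,0,0,0,0,0,0]}'| sed -n 2,3p; python3 -c "
from station import *
print(state()['joint_positions'])"
```

```text
ee_pos: [-17.6, -386.7, 729.9]
tcp_rot: [[0.958, 0.286, -0.01], [0.283, -0.951, -0.123], [-0.045, 0.115, -0.992]]
[-105.03591586   18.66999305    2.06681231    2.72926964  152.25846745
  -29.14960107]
ee_pos: [71.7, -486.8, 629.8]
tcp_rot: [[0.956, 0.291, 0.044], [0.285, -0.952, 0.109], [0.074, -0.092, -0.993]]
[-92.03098539  31.91933846   2.12268347   4.91332695 152.23577241
 -14.60843613]
```

Pushing up past reach does add lean in the wanted direction. I'll continue, re-centring x first.

```bash
python3 -m crank '{"delta_pos":[[-30,-9,0],[-30,-9,0],[-30,-9,0],[0,0,-40],[0,0,-40],[0,0,-40],[0,0,-40],[0,0,-40],[0,0,-40],[0,0,-40],[0,0,-40],[0,0,-40],[0,0,-40],[0,0,-40],[0,0,-40]],"yaw":[0,0,0,0,0,0,0,0,0,0,0,0,0,0,0]}'| sed -n 1,4p; python3 -c "
from station import *
print(state()['joint_positions'])"
```

```text
t: 4.37
ee_pos: [-23.1, -369.7, 743.7]
tcp_rot: [[0.959, 0.284, 0.006], [0.282, -0.945, -0.165], [-0.041, 0.16, -0.986]]
force: [0.9, -0.2, -0.4]
[-108.3589428    16.54301301    2.12693558    7.14711074  152.23570407
  -28.32444517]
```

```bash
python3 -m crank '{"delta_pos":[[0,-15,-38],[0,-15,-38],[0,-15,-38],[0,-15,-38],[0,-15,-38],[0,-15,-38],[0,-15,-38],[0,-15,-38],[0,-15,-38],[0,-15,-38],[0,-15,-38],[0,-15,-38]],"yaw":[0,0,0,0,0,0,0,0,0,0,0,0]}'| sed -n 1,4p; python3 -c "
from station import *
print(state()['joint_positions'])"
```

```text
t: 5.37
ee_pos: [-19.1, -218.6, 831.0]
tcp_rot: [[0.947, 0.294, -0.13], [0.209, -0.869, -0.448], [-0.245, 0.397, -0.885]]
force: [1.3, 0.6, -0.2]
[-144.97059124   -2.15308541    2.11178741   38.84660837  152.24031271
  -31.58415376]
```

28° of lean now, with a small sideways component. I'll shift +x and push once more.

```bash
python3 -m crank '{"delta_pos":[[36,11,-5],[36,11,-5],[36,11,-5],[36,11,-5],[36,11,-5]],"yaw":[0,0,0,0,0]}'| sed -n 1,3p; python3 -c "
from station import *
print(state()['joint_positions'])";  python3 -m crank '{"delta_pos":[[0,-15,-38],[0,-15,-38],[0,-15,-38],[0,-15,-38],[0,-15,-38]],"yaw":[0,0,0,0,0]}'| sed -n 1,3p; python3 -c "
from station import *
print(state()['joint_positions'])"
```

```text
t: 5.78
ee_pos: [25.0, -225.7, 828.5]
tcp_rot: [[0.952, 0.283, -0.113], [0.204, -0.869, -0.451], [-0.226, 0.406, -0.885]]
[-101.70602191    0.62707588    2.12499355   -2.21410087  149.52550373
  -28.87363428]
t: 6.2
ee_pos: [34.7, -133.3, 836.8]
tcp_rot: [[0.95, 0.285, -0.128], [0.192, -0.855, -0.481], [-0.246, 0.432, -0.867]]
[-82.35714578  -4.39494903   2.12042405 -24.13543457 152.24134133
 -31.54293693]
```

```bash
python3 -m crank '{"delta_pos":[[26,10,19],[26,10,19],[26,10,19],[26,10,19],[26,10,19],[26,10,19],[26,10,19],[26,10,19]],"yaw":[0,0,0,0,0,0,0,0]}'| sed -n 1,3p; python3 -c "
from station import *
print(state()['joint_positions'])";  python3 -m crank '{"delta_pos":[[-18,2,-36],[-18,2,-36],[-18,2,-36],[-18,2,-36],[-18,2,-36],[-18,2,-36],[-18,2,-36],[-18,2,-36]],"yaw":[0,0,0,0,0,0,0,0]}'| sed -n 1,3p; python3 -c "
from station import *
print(state()['joint_positions'])"
```

```text
t: 6.87
ee_pos: [188.1, -211.8, 726.5]
tcp_rot: [[0.956, 0.272, -0.105], [0.195, -0.865, -0.463], [-0.217, 0.422, -0.88]]
[-36.08694421  -5.35561037  42.28610111 -32.72497534 126.22765381
  15.94920057]
t: 7.53
ee_pos: [55.6, -116.4, 828.5]
tcp_rot: [[0.957, 0.273, -0.099], [0.203, -0.872, -0.445], [-0.208, 0.405, -0.89]]
[-43.44177941  -0.85875653   2.10222559 -57.10759238 152.23284737
 -24.8988465 ]
```

```bash
python3 -m crank '{"delta_pos":[[5,23,27],[5,23,27],[5,23,27],[5,23,27],[5,23,27],[5,23,27],[0,0,0]],"yaw":[0,0,0,0,0,0,0]}'| sed -n 1,3p; python3 -c "
from station import *
print(state()['joint_positions'])";  python3 -m crank '{"delta_pos":[[-3,0,-40],[-3,0,-40],[-3,0,-40],[-3,0,-40],[-3,0,-40],[-3,0,-40]],"yaw":[0,0,0,0,0,0]}'| sed -n 1,3p; python3 -c "
from station import *
print(state()['joint_positions'])"
```

```text
t: 8.12
ee_pos: [96.3, -285.4, 746.4]
tcp_rot: [[0.952, 0.281, -0.123], [0.201, -0.874, -0.442], [-0.231, 0.396, -0.889]]
[-69.98477294  -6.18130294  37.81470998 -18.78574547 124.12947388
  -8.68562765]
t: 8.62
ee_pos: [55.3, -177.5, 825.5]
tcp_rot: [[0.958, 0.273, -0.091], [0.21, -0.878, -0.43], [-0.198, 0.393, -0.898]]
[-81.21717356  -0.34007218   2.06876108 -19.58708201 152.29293007
 -25.40028939]
```

```bash
python3 -m crank '{"delta_pos":[[5,-25,-32],[5,-25,-32],[5,-25,-32],[5,-25,-32]],"yaw":[0,0,0,0]}'| sed -n 1,3p; python3 -c "
from station import *
print(state()['joint_positions']); print(snapshot('wrist')['hand_eye'])"
```

```text
t: 8.95
ee_pos: [58.0, -118.5, 828.8]
tcp_rot: [[0.956, 0.28, -0.087], [0.213, -0.868, -0.448], [-0.201, 0.41, -0.89]]
[-45.58496041  -1.09519696   2.18599019 -53.72200597 152.19566026
 -24.21266706]
[[ 3.77439964e-04 -9.44804053e-01 -3.27635710e-01  8.44376143e+01]
 [ 9.99999921e-01  3.14959560e-04  2.43761175e-04  4.94735115e-01]
 [-1.27114548e-04 -3.27635776e-01  9.44804097e-01 -1.42902492e+02]
 [ 0.00000000e+00  0.00000000e+00  0.00000000e+00  1.00000000e+00]]
```

The lean stays near 27° with a 4° roll, and it holds inside the workspace. Computed clearance to the disc is adequate if I grip near the handle's free end. Going to a staging point behind the handle.

```bash
python3 -m crank '{"delta_pos":[[28,-2,22],[28,-2,22],[28,-2,22],[28,-2,22],[28,-2,22],[28,-2,22],[28,-2,22],[28,-2,22],[28,-2,22],[28,-2,22],[28,-2,22],[28,-2,22],[28,-2,22],[28,-2,22],[28,-2,22],[28,-2,22],[28,-2,22],[28,-2,22]],"yaw":[0,0,0,0,0,0,0,0,0,0,0,0,0,0,0,0,0,0]}'| sed -n 1,3p; python3 -m crank '{"delta_pos":[[0,0,0],[0,0,0],[0,0,0],[0,0,0],[0,0,0],[0,0,0],[0,0,0],[0,0,0],[0,0,0],[0,0,0],[0,0,0],[0,0,0],[0,0,0]],"yaw":[-0.11,-0.11,-0.11,-0.11,-0.11,-0.11,-0.11,-0.11,-0.11,-0.11,-0.11,-0.11,0]}'| sed -n 1,4p
cat >> h.py <<'E'
np.set_printoptions(suppress=True,precision=3)
SX=np.array([-.037,-1,0])   # sieve x axis in world
def want_yaw(zaxis_dir=SX):
    """yaw to make tool y perpendicular to given handle direction, tool x opposite to it"""
    R=np.array(state()["tcp_rot"]); y=np.cross(R[:,2],-zaxis_dir); y/=np.linalg.norm(y); v=R.T@y
    return np.arctan2(-v[0],v[1])
def to_tool(target,yaw=0.):
    s=state(); R=np.array(s["tcp_rot"])@cv2.Rodrigues(np.array([0,0,float(yaw)]))[0]
    return R.T@(np.array(target)-s["ee_pos"])
E
python3 -c "
from h import *
print(state()['joint_positions'],want_yaw(),np.array(state()['tcp_rot']))
z=np.array(state()['tcp_rot'])[:,2]; G=np.array([621,-234,60.]); print(to_tool(G+19*z-150*z,want_yaw()))"
```

```text
t: 10.5
ee_pos: [469.2, -157.1, 387.5]
tcp_rot: [[0.955, 0.282, -0.09], [0.215, -0.869, -0.446], [-0.204, 0.407, -0.89]]
t: 11.58
ee_pos: [468.3, -157.1, 388.8]
tcp_rot: [[-0.04, 0.995, -0.091], [0.895, -0.004, -0.446], [-0.444, -0.099, -0.89]]
force: [0.2, -0.1, -0.0]
[-10.831  12.757  77.571 -27.071  90.01  -11.845] 0.03630613030296634 [[-0.04   0.995 -0.091]
 [ 0.895 -0.004 -0.446]
 [-0.444 -0.099 -0.89 ]]
[ 77.698 182.202 182.223]
```

```bash
python3 -m crank '{"delta_pos":[[11,26,26],[11,26,26],[11,26,26],[11,26,26],[11,26,26],[11,26,26],[11,26,26],[0,0,0]],"yaw":[0.036,0,0,0,0,0,0,0]}'| sed -n 1,4p
python3 -c "
from h import *
s=state(); print(s['ee_pos'],np.array(s['tcp_rot']))
w=snapshot('wrist'); cv2.imwrite('pics/w1.png',w['img'][:,:,::-1]); print(w['camera_matrix'])
"
```

```text
t: 12.25
ee_pos: [632.4, -175.2, 166.4]
tcp_rot: [[-0.003, 0.995, -0.102], [0.896, -0.042, -0.443], [-0.445, -0.093, -0.891]]
force: [-2.1, 0.7, -2.5]
[ 632.399 -175.155  166.399] [[-0.003  0.995 -0.102]
 [ 0.896 -0.042 -0.443]
 [-0.445 -0.093 -0.891]]
[[371.648   0.    320.402]
 [  0.    371.648 248.798]
 [  0.      0.      1.   ]]
```

View pics/w1.png

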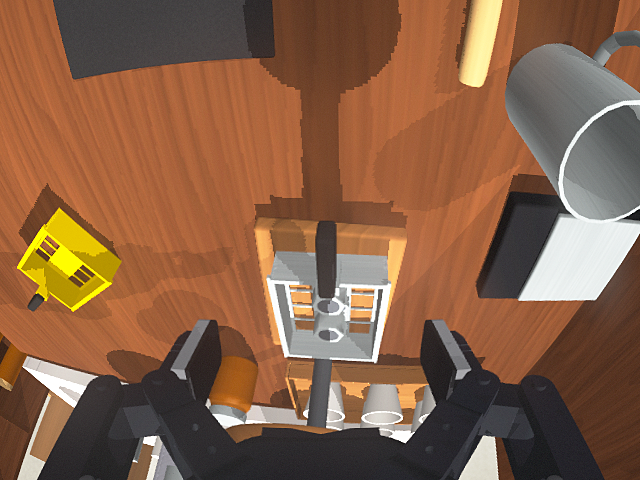

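The wrist view shows the handle centred between the fingers, from its free end (326,222) to its root (326,297); the jug is at right, clear. Next I cast those rays.

```bash
cat >> h.py <<'E'
def wcast(px,z,w,s):
    K=w["camera_matrix"]; u=(np.array(px,float)-[K[0][2],K[1][2]])/K[0][0]; th=np.hypot(*u)
    d=np.r_[u/th*np.sin(th),np.cos(th)]; H=np.array(w["hand_eye"]); R=np.array(s["tcp_rot"])
    c=R@H[:3,3]+s["ee_pos"]; d=R@H[:3,:3]@d
    return (c+d*(z-c[2])/d[2]).round(1)
E
python3 -c "
from h import *
s=state(); w=snapshot('wrist')
for p,z in [((326,222),72),((326,295),72),((318,222),72),((336,222),72),((276,253),54),((388,257),54),((380,361),54),((286,358),54)]: print(p,wcast(p,z,w,s))
z=np.array(s['tcp_rot'])[:,2]
for y in(-234,): print(to_tool(np.array([621,y,60.])+19*z))"
```

```text
(326, 222) [ 625.6 -203.3   72. ]
(326, 295) [ 623.  -284.6   72. ]
(318, 222) [ 620.1 -203.5   72. ]
(336, 222) [ 632.4 -203.1   72. ]
(276, 253) [ 581.1 -254.7   54. ]
(388, 257) [ 672.7 -254.6   54. ]
(380, 361) [ 681.2 -434.6   54. ]
(286, 358) [ 567.8 -440.2   54. ]
[ -1.403   0.979 147.946]
```

```bash
python3 -m crank '{"delta_pos":[[0,4,18],[0,0,18],[0,0,18],[0,0,18],[0,0,18],[0,0,18],[0,0,0],[0,0,0]],"yaw":[0,0,0,0,0,0,0,0]}'| sed -n 1,4p
python3 -c "
from h import *
s=state(); z=np.array(s['tcp_rot'])[:,2]
print(to_tool(np.array([624,-233,60.])+19*z))
w=snapshot('wrist'); cv2.imwrite('pics/w2.png',w['img'][:,:,::-1])
w=snapshot('side')['img'][150:400,260:560]; cv2.imwrite('pics/s2.png',cv2.resize(w[:,:,::-1],None,fx=2,fy=2))"
```

```text
t: 13.02
ee_pos: [627.0, -223.6, 82.6]
tcp_rot: [[0.001, 0.996, -0.089], [0.894, -0.041, -0.446], [-0.448, -0.079, -0.89]]
force: [0.2, 0.2, 0.1]
[ 1.689 -0.837 43.559]
```

View pics/s2.png

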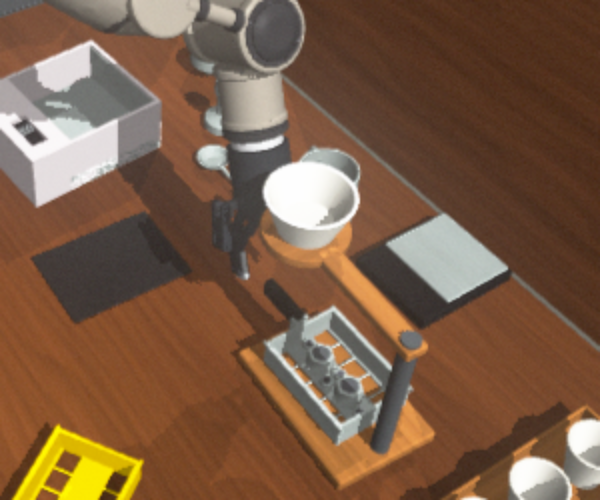

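The side view shows the gripper behind the disc and clear of it, with the fingertips at about (240,275) just short of the handle end at (270,285). Advancing to grasp.

```bash
python3 -m crank '{"delta_pos":[[1,0,11],[1,0,11],[0,0,11],[0,0,11],[0,0,0],[0,0,0]],"yaw":[0,0,0,0,0,0]}'| sed -n 1,4p
python3 -m crank '{"delta_pos":[[0,0,0],[0,0,0],[0,0,0],[0,0,0],[0,0,0],[0,0,0],[0,0,0],[0,0,0],[0,0,0],[0,0,0]],"yaw":[0,0,0,0,0,0,0,0,0,0]}' 1
```

```text
t: 13.62
ee_pos: [622.3, -241.1, 38.8]
tcp_rot: [[-0.002, 0.996, -0.093], [0.895, -0.04, -0.445], [-0.447, -0.084, -0.891]]
force: [-0.5, 0.3, -0.2]
t: 14.45
ee_pos: [624.6, -240.9, 41.9]
tcp_rot: [[-0.001, 0.996, -0.087], [0.894, -0.038, -0.447], [-0.448, -0.078, -0.89]]
force: [0.4, 2.0, 5.4]
width: 13.4
finger_force: 58.5
```

Gripped at 58 N. Bringing it out low and gently.

```bash
python3 -m crank '{"delta_pos":[[-1.8,-0.3,-3.6],[-1.8,-0.3,-3.6],[0,0,0],[2,-4.5,-1],[3.7,-9,-1.8],[5.6,-13.7,-2.7],[6.7,-16.4,-3.2],[6.7,-16.4,-3.2],[6.7,-16.4,-3.2],[6.7,-16.4,-3.2],[6.7,-16.4,-3.2],[5.6,-13.7,-2.7],[4.2,-10,-2],[2.7,-6.5,-1.2],[1,-3,-0.6],[0,0,0],[0,0,0]],"yaw":[0,0,0,0,0,0,0,0,0,0,0,0,0,0,0,0,0]}'
python3 -c "
from h import *
w=snapshot('wrist'); cv2.imwrite('pics/w3.png',w['img'][:,:,::-1])"
```

```text
t: 15.87
ee_pos: [484.3, -170.8, 58.9]
tcp_rot: [[-0.002, 0.996, -0.09], [0.894, -0.039, -0.446], [-0.447, -0.081, -0.891]]
force: [-0.3, 0.2, -4.0]
width: 13.1
finger_force: 58.9
```

View pics/w3.png

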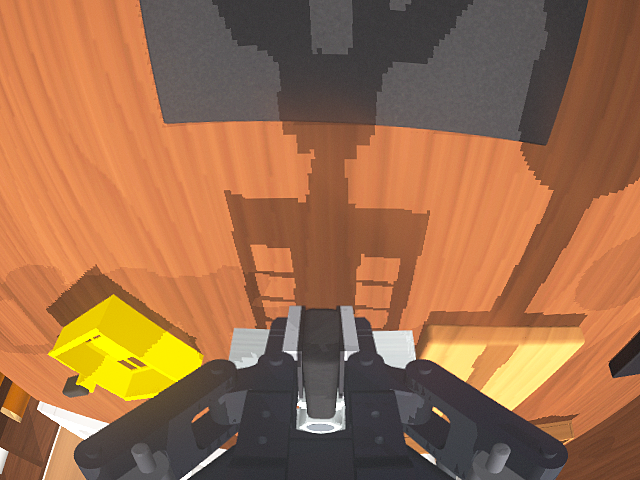

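The sieve is out and clear of the stand (slab at lower right, yellow look-alike at left untouched). Next: lift, then carry gently over the bath.

```bash
python3 -m crank '{"delta_pos":[[-2.7,-0.5,-5.3],[-5.4,-1,-10.7],[-8,-1.4,-16],[-9.9,-1.8,-19.6],[-9.9,-1.8,-19.6],[-8,-1.4,-16],[-5.4,-1,-10.7],[-4.5,-0.8,-8.9],[-2.7,-0.5,-5.3],[0,0,0]],"yaw":[0,0,0,0,0,0,0,0,0,0]}' | sed -n 1,4p
python3 -m crank '{"delta_pos":[[5.2,1.2,-2.7],[10.4,2.4,-5.5],[15.6,3.5,-8.2],[20.9,4.7,-10.9],[26.1,5.9,-13.6],[30.4,6.9,-15.9],[30.4,6.9,-15.9],[30.4,6.9,-15.9],[30.4,6.9,-15.9],[30.4,6.9,-15.9],[30.4,6.9,-15.9],[30.4,6.9,-15.9],[30.4,6.9,-15.9],[30.4,6.9,-15.9],[26.1,5.9,-13.6],[22.6,5.1,-11.8],[19.1,4.3,-10],[13.9,3.2,-7.3],[8.7,2,-4.6],[5.2,1.2,-2.7]],"yaw":[0,0,0,0,0,0,0,0,0,0,0,0,0,0,0,0,0,0,0,0]}'
python3 -m crank '{"delta_pos":[[0,0,0],[0,0,0],[0,0,0]],"yaw":[0,0,0]}'|sed -n 1,3p
python3 -c "
from h import *
print(state()['joint_positions'])
w=snapshot('top')['img'][160:330,170:370]; cv2.imwrite('pics/t4.png',cv2.resize(w[:,:,::-1],None,fx=3.5,fy=3.5,interpolation=2))"
```

```text
t: 16.75
ee_pos: [484.4, -171.0, 186.4]
tcp_rot: [[-0.001, 0.996, -0.088], [0.894, -0.039, -0.446], [-0.448, -0.079, -0.891]]
force: [0.1, -0.8, -2.9]
t: 18.42
ee_pos: [604.3, 332.5, 182.4]
tcp_rot: [[-0.005, 0.996, -0.091], [0.894, -0.036, -0.446], [-0.448, -0.084, -0.89]]
force: [0.1, 0.4, -3.4]
width: 13.1
finger_force: 59.1
t: 18.67
ee_pos: [604.8, 329.7, 184.0]
tcp_rot: [[-0.003, 0.996, -0.092], [0.894, -0.039, -0.446], [-0.448, -0.083, -0.89]]
[ 30.991  53.565  38.544 -20.422 105.978  29.556]
```

View pics/t4.png

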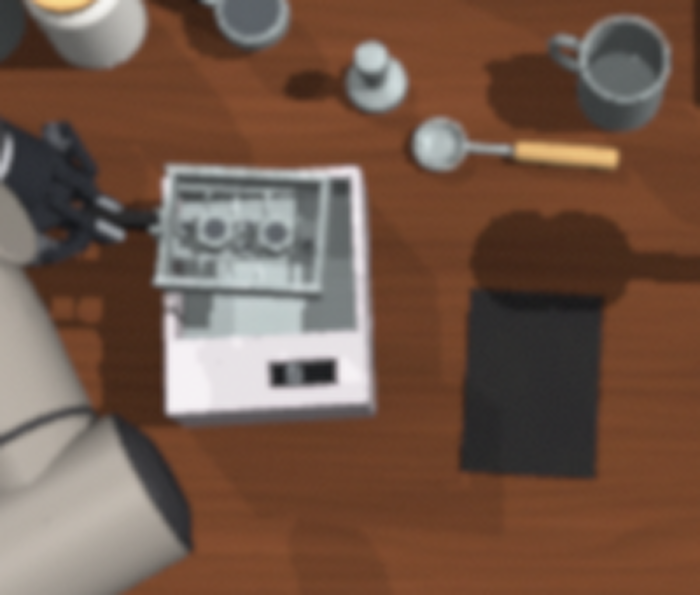

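The pan, at crop corners (168,168), (327,178), (320,296), (155,284), sits over the bath with its large nuts visible, and must shift toward the robot and to the right. Next I measure.

```bash
python3 -c "
from h import *
s=snapshot('top'); f=lambda p:(170+p[0]/3.5,160+p[1]/3.5)
P=[cast(s,f(p),195) for p in [(168,168),(327,178),(320,296),(155,284)]]; print(P,np.mean(P,0))
for p in [(359,168),(374,411),(166,416),(349,180),(357,330),(182,336)]: print(p,cast(s,f(p),90))
print('thumb',cast(s,f((295,373)),87),'slot',cast(s,f((268,374)),90),cast(s,f((336,371)),90))
print('mat',[cast(s,f(p),4) for p in [(472,291),(602,296),(596,477),(461,470)]])"
```

```text
[array([654.5, 285.2, 195. ]), array([647.2, 145.1, 195. ]), array([541.3, 147.6, 195. ]), array([550.1, 291.1, 195. ])] [598.275 217.25  195.   ]
(359, 168) [686.5 126.6  90. ]
(374, 411) [457. 106.  90.]
(166, 416) [449.9 295.4  90. ]
(349, 180) [674.7 135.6  90. ]
(357, 330) [531.9 123.8  90. ]
(182, 336) [524.2 284.5  90. ]
thumb [491.6 179.7  87. ] slot [489.9 204.   90. ] [493.5 141.9  90. ]
mat [array([588.5,  20.9,   4. ]), array([ 585.1, -105.3,    4. ]), array([ 409.2, -100.1,    4. ]), array([414.2,  28.3,   4. ])]
```

Pan centre is (598,217) against basin centre about (600,211). Lowering with that small shift, then shaking along tool y.

```bash
python3 -m crank '{"delta_pos":[[1.6,0.5,4.2],[3.1,1.1,8.4],[4.7,1.7,12.7],[4.7,1.7,12.7],[3.1,1.1,8.4],[1.6,0.6,4.2],[0,0,0],[0,0,0]],"yaw":[0,0,0,0,0,0,0,0]}'
python3 -m crank '{"delta_pos":[[0,22,0],[0,-22,0],[0,-22,0],[0,22,0],[0,22,0],[0,-22,0],[0,-22,0],[0,22,0],[0,22,0],[0,-22,0],[0,-22,0],[0,22,0],[0,22,0],[0,-22,0],[0,-22,0],[0,22,0],[0,22,0],[0,-22,0],[0,-22,0],[0,22,0]],"yaw":[0,0,0,0,0,0,0,0,0,0,0,0,0,0,0,0,0,0,0,0]}'
python3 -m crank '{"delta_pos":[[0,0,0],[0,0,0]],"yaw":[0,0]}'
python3 -c "
from h import *
t=snapshot('top')['img'][200:275,205:270]; s=snapshot('side')['img'][165:255,235:350]; w=snapshot('wrist')['img'][220:480,180:460]
r=lambda i,h:cv2.resize(i,(int(i.shape[1]*h/i.shape[0]),h),interpolation=2)
a=np.hstack([r(t,300),r(s,300)]); b=r(w,290); b=np.pad(b,((0,0),(0,a.shape[1]-b.shape[1]),(0,0)))
cv2.imwrite('pics/c5.png',np.vstack([a,b])[:,:,::-1]); print(a.shape)"
```

```text
t: 19.43
ee_pos: [607.5, 323.6, 130.9]
tcp_rot: [[-0.002, 0.996, -0.091], [0.894, -0.039, -0.446], [-0.447, -0.082, -0.891]]
force: [0.2, 0.2, -2.4]
width: 13.5
finger_force: 59.0
t: 21.1
ee_pos: [597.4, 323.5, 128.3]
tcp_rot: [[-0.012, 0.994, -0.105], [0.891, -0.037, -0.452], [-0.454, -0.099, -0.886]]
force: [-1.5, 0.8, -4.3]
width: 13.5
finger_force: 59.3
t: 21.27
ee_pos: [608.2, 323.7, 131.8]
tcp_rot: [[-0.0, 0.996, -0.089], [0.895, -0.039, -0.444], [-0.446, -0.079, -0.891]]
force: [0.3, 1.1, -1.9]
width: 13.0
finger_force: 59.3
(300, 643, 3)
```

View pics/c5.png

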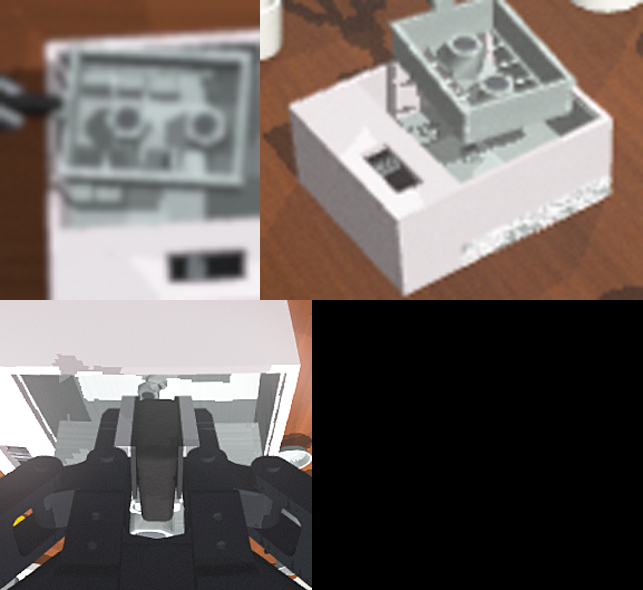

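One small nut is visible in the basin in the wrist crop at (152,385), and both large nuts are in the pan; there may still be small nuts beside them. Shaking more, slightly harder.

```bash
python3 -m crank '{"delta_pos":[[0,25,0],[0,-25,0],[0,-25,0],[0,25,0],[0,25,0],[0,-25,0],[0,-25,0],[0,25,0],[0,25,0],[0,-25,0],[0,-25,0],[0,25,0],[0,25,0],[0,-25,0],[0,-25,0],[0,25,0],[0,25,0],[0,-25,0],[0,-25,0],[0,25,0]],"yaw":[0,0,0,0,0,0,0,0,0,0,0,0,0,0,0,0,0,0,0,0]}' | sed -n 2,4p
python3 -m crank '{"delta_pos":[[10,25,5],[0,-25,0],[0,-25,0],[-10,25,-5],[-10,25,-5],[0,-25,0],[0,-25,0],[10,25,5],[10,25,5],[0,-25,0],[0,-25,0],[-10,25,-5],[-10,25,-5],[0,-25,0],[0,-25,0],[10,25,5],[0,25,0],[0,-25,0],[0,-25,0],[0,25,0]],"yaw":[0,0,0,0,0,0,0,0,0,0,0,0,0,0,0,0,0,0,0,0]}'| sed -n 2,4p
python3 -m crank '{"delta_pos":[[0,0,0],[0,0,0],[0,0,0]],"yaw":[0,0,0]}'
python3 -c "
from h import *
t=snapshot('top')['img'][205:260,210:270]; s=snapshot('side')['img'][162:215,270:335]; w=snapshot('wrist')['img'][280:400,180:460]
w=snapshot('wrist')['img'][270:400,180:460]
r=lambda i,h:cv2.resize(i,(int(i.shape[1]*h/i.shape[0]),h),interpolation=2)
a=np.hstack([r(t,330),r(s,330)]); b=r(w,260); b=np.pad(b,((0,0),(0,a.shape[1]-b.shape[1]),(0,0)))
cv2.imwrite('pics/c6.png',np.vstack([a,b])[:,:,::-1]); print(a.shape)"
```

```text
ee_pos: [594.4, 322.7, 125.9]
tcp_rot: [[-0.016, 0.994, -0.111], [0.89, -0.037, -0.455], [-0.457, -0.106, -0.883]]
force: [-1.0, 0.7, -4.8]
ee_pos: [594.4, 322.7, 125.9]
tcp_rot: [[-0.016, 0.994, -0.111], [0.889, -0.037, -0.455], [-0.457, -0.106, -0.883]]
force: [-2.0, -0.4, -3.9]
t: 25.0
ee_pos: [608.4, 324.4, 132.6]
tcp_rot: [[0.0, 0.996, -0.087], [0.896, -0.039, -0.443], [-0.445, -0.078, -0.892]]
force: [-0.2, 0.2, -1.8]
width: 13.6
finger_force: 62.7
(330, 764, 3)
```

View pics/c6.png

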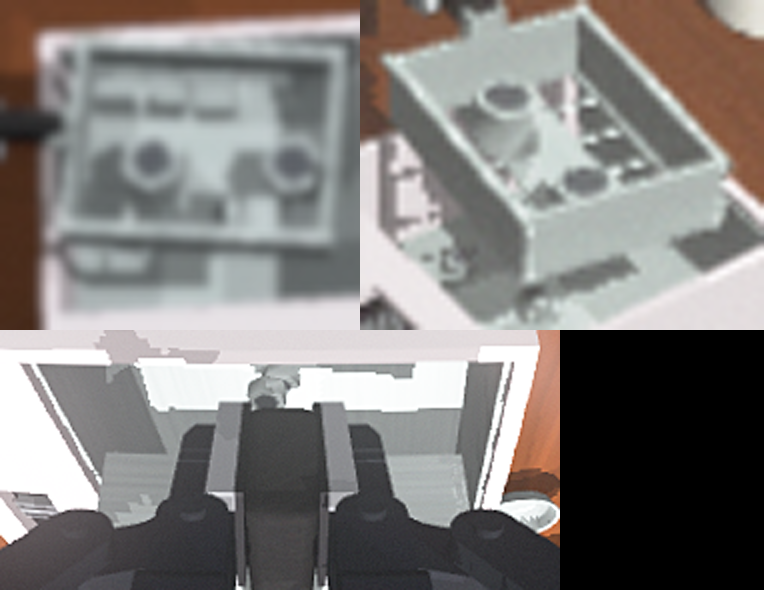

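In the side crop only the two large nuts remain on a clear strip, and nuts lie in the basin. One more burst of shaking, then raise and carry toward the mat. I'll check the basin by differencing with the first images once it is uncovered.

```bash
python3 -m crank '{"delta_pos":[[0,24,0],[0,-24,0],[0,-24,0],[0,24,0],[0,24,0],[0,-24,0],[0,-24,0],[0,24,0],[0,24,0],[0,-24,0],[0,-24,0],[0,24,0],[0,0,0],[0,0,0]],"yaw":[0,0,0,0,0,0,0,0,0,0,0,0,0,0]}' | sed -n 2,4p
python3 -m crank '{"delta_pos":[[-2.7,-0.5,-5.3],[-5.4,-1,-10.7],[-5.4,-1,-10.7],[-5.4,-1,-10.7],[-4,-0.7,-8],[-2,-0.4,-4],[0,0,0]],"yaw":[0,0,0,0,0,0,0]}' | sed -n 2,4p
python3 -m crank '{"delta_pos":[[-8.5,-2.8,4.5],[-17,-5.6,9],[-25.4,-8.4,13.5],[-29.7,-9.8,15.8],[-29.7,-9.8,15.8],[-29.7,-9.8,15.8],[-29.7,-9.8,15.8],[-29.7,-9.8,15.8],[-25.4,-8.4,13.5],[-17,-5.6,9],[-10.2,-3.4,5.4],[-5,-1.7,2.7],[0,0,0],[0,0,0]],"yaw":[0,0,0,0,0,0,0,0,0,0,0,0,0,0]}'
python3 -c "
from h import *
for n,z in (('top',29),('side',29)):
    s=snapshot(n); a=cv2.imread(f'pics/{n}0.png')[:,:,::-1].astype(int); d=np.abs(s['img'].astype(int)-a).max(2)
    # basin floor mask: project floor corners
    K,R,t=[np.array(s[k]) for k in('camera_matrix','R','t')]
    bx=np.array([-.055,.998,0]); by=np.array([-.998,-.055,0]); c=np.array([600,211,27.])
    q=[c+i*80*bx+j*70*by for i,j in((-1,-1),(1,-1),(1,1),(-1,1))]; q=np.array([(lambda p:p[:2]/p[2])(K@(R@p+t)) for p in q])
    m=np.zeros(d.shape,np.uint8); cv2.fillPoly(m,[q.astype(np.int32)],1)
    b=((d>25)&(m>0)).astype(np.uint8); k,l,st,ce=cv2.connectedComponentsWithStats(b)
    print(n,[(st[i][4],st[i][2],st[i][3],cast(s,ce[i],29)[:2].tolist()) for i in range(1,k) if st[i][4]>4])
    cv2.imwrite(f'pics/{n}7.png',s['img'][:,:,::-1])
"
```

```text
ee_pos: [608.0, 323.7, 131.1]
tcp_rot: [[-0.001, 0.996, -0.089], [0.895, -0.039, -0.445], [-0.446, -0.08, -0.891]]
force: [0.4, 0.7, -1.8]
ee_pos: [607.8, 323.9, 188.5]
tcp_rot: [[-0.001, 0.996, -0.088], [0.895, -0.039, -0.444], [-0.446, -0.079, -0.892]]
force: [0.3, 0.1, -2.2]
t: 28.12
ee_pos: [511.2, 36.8, 186.4]
tcp_rot: [[-0.002, 0.996, -0.09], [0.895, -0.038, -0.445], [-0.447, -0.081, -0.891]]
force: [0.5, 0.4, -2.3]
width: 13.5
finger_force: 62.7
top [(np.int32(1673), np.int32(49), np.int32(44), [601.6, 217.3]), (np.int32(33), np.int32(6), np.int32(7), [559.5, 169.0])]
side [(np.int32(1025), np.int32(64), np.int32(47), [590.8, 214.0])]
```

```bash
cat > b.py <<'E'
from h import *
bx=np.array([-.055,.998,0]); by=np.array([-.998,-.055,0]); c=np.array([600,211,29.])
for n in('top','side'):
    s=snapshot(n); g=cv2.cvtColor(s['img'],cv2.COLOR_RGB2GRAY)
    K,R,t=[np.array(s[k]) for k in('camera_matrix','R','t')]
    # rectify basin floor: 2 px/mm... 1 px = 1.5 mm, rows +y(by), cols bx
    pj=lambda p:(lambda v:v[:2]/v[2])(K@(R@p+t))
    src=np.float32([pj(c+i*84*bx+j*74*by) for i,j in((-1,-1),(1,-1),(1,1),(-1,1))])
    W=cv2.warpPerspective(g,cv2.getPerspectiveTransform(src,np.float32([[0,0],[42,0],[42,37],[0,37]])),(42,37))
    print(n); [print(' '.join('%2d'%(v//4) for v in r)) for r in W]
E
python3 b.py
```

```text
top
46 54 45 28 22 19 16 13 13 13 14 15 15 16 16 16 20 30 39 40 37 36 34 31 31 35 36 36 36 36 36 36 36 36 36 36 35 35 35 34 34 33
47 54 46 31 24 21 16 13 13 14 14 15 16 16 15 17 24 35 40 39 36 35 32 29 32 36 36 36 36 36 37 36 36 36 36 36 36 35 35 35 35 34
47 55 46 31 25 21 15 13 13 14 15 15 15 15 15 19 30 38 40 38 36 33 30 29 33 36 36 36 36 36 36 36 36 36 36 36 36 36 36 36 35 35
47 55 45 29 24 20 14 13 14 14 15 15 15 15 17 25 35 39 38 36 35 32 29 31 35 36 36 36 36 36 36 36 37 36 36 36 36 36 36 36 36 35
48 55 45 30 23 18 14 13 13 14 14 15 14 16 22 33 39 38 36 34 33 30 30 34 36 36 36 36 36 36 36 37 37 37 36 36 36 36 36 36 36 36
49 56 46 30 23 19 14 13 13 14 14 14 15 19 29 37 38 36 34 32 30 28 31 34 35 35 35 36 36 36 36 36 36 36 36 36 36 36 36 36 36 36
49 56 46 32 26 22 16 13 13 13 14 15 18 25 33 37 36 33 32 30 28 29 33 34 34 35 35 35 35 36 36 36 36 36 36 36 37 36 36 37 36 36
47 53 44 33 30 25 17 13 12 13 14 18 24 29 34 34 32 31 30 28 27 31 33 33 34 34 34 34 35 35 35 36 36 36 36 36 36 36 37 36 36 36
42 45 39 33 32 28 19 14 13 13 15 20 24 26 27 26 26 27 27 26 27 31 32 33 33 33 34 34 34 3
[... 7532 characters left out ...]
2 42 42 42 42 42 42 42 42 44 57 61 62 62 62 62 62 62 62 60 52 46 42 41
48 48 50 50 49 49 51 51 53 55 55 55 55 46 42 42 42 42 42 42 42 42 42 42 42 42 42 42 55 62 62 62 62 62 62 62 62 62 53 43 42 42
56 57 56 54 54 53 54 51 49 50 44 41 38 41 42 43 43 43 42 42 42 42 42 41 42 42 42 44 57 61 62 62 62 62 62 55 53 50 45 42 42 42
50 45 41 41 41 40 36 33 33 34 32 33 35 41 43 42 42 42 42 41 40 39 40 39 39 40 39 40 47 53 54 53 54 56 48 43 41 41 42 42 42 42
29 27 26 25 26 26 27 31 32 32 32 32 35 41 43 46 43 42 42 38 31 29 29 28 28 29 29 29 29 31 32 30 31 32 31 33 37 40 42 42 42 42
25 24 24 24 24 29 32 33 32 32 32 32 44 52 58 46 43 42 42 35 24 17 17 17 17 16 17 20 23 25 23 20 18 17 24 31 36 42 45 45 44 45
```

The arm still covers the basin in both views. I'll swing further right for a clear comparison with the first images.

```bash
python3 -m crank '{"delta_pos":[[-9,0.4,4.5],[-18,0.8,9],[-27,1.2,13.5],[-33,1.5,16.5],[-33,1.5,16.5],[-33,1.5,16.5],[-33,1.5,16.5],[-27,1.2,13.5],[-18,0.8,9],[-9,0.4,4.5],[0,0,0]],"yaw":[0,0,0,0,0,0,0,0,0,0,0]}' | sed -n 1,4p
cat > d.py <<'E'
from h import *
bx=np.array([-.055,.998,0]); by=np.array([-.998,-.055,0]); c=np.array([600,211,29.])
for n in('top','side'):
    s=snapshot(n); cv2.imwrite(f'pics/{n}8.png',s['img'][:,:,::-1]); a=cv2.imread(f'pics/{n}0.png')[:,:,::-1].astype(int)
    d=np.abs(s['img'].astype(int)-a).max(2)
    K,R,t=[np.array(s[k]) for k in('camera_matrix','R','t')]
    pj=lambda p:(lambda v:v[:2]/v[2])(K@(R@p+t))
    q=np.array([pj(c+i*84*bx+j*74*by) for i,j in((-1,-1),(1,-1),(1,1),(-1,1))]).astype(np.int32)
    m=np.zeros(d.shape,np.uint8); cv2.fillPoly(m,[q],1); x,y,w,h=cv2.boundingRect(q)
    print(n,x,y); [print(''.join(' .:-=+*#%@'[min(9,v//8)] for v in r)) for r in (d*m)[y:y+h,x:x+w]]
E
python3 d.py
```

```text
t: 29.23
ee_pos: [510.5, -234.4, 185.9]
tcp_rot: [[0.0, 0.996, -0.092], [0.894, -0.042, -0.445], [-0.447, -0.082, -0.891]]
force: [-0.6, -0.0, -2.7]
top 223 215
                                                   
                                                   
                                                   
                                                   
                                                   
                                                   
                                                   
                                                   
                                                   
                                                   
                                                   
                                                   
                                                   
                                                   
                                                   
                                         ..        
                                         ::.       
                                         .:.       
   
[... 4301 characters left out ...]
           
                     @@@@@@@@@@@@@@@@@@@@%                              
                      @@@@@@@@@@@@@@@@@@@*                              
                      @@@@@@@@@@@@@@@@@@%                               
                       @@@@@@@@@@@@@@@@@*                               
                        @@@@@@@@@@@@@@@%                                
                         @@@@@@@@@@@@@@                                 
                          @@@@@@@@@@@                                   
                           @@@@@@@@                                     
                            @@@@@                                       
                             @@
```

The arm still hides half of it; one cluster of nuts shows at about (600,225). From above the mat the wrist camera looks straight into the basin, so I'll go back there and analyse that image numerically.

```bash
python3 -m crank '{"delta_pos":[[9,-0.4,-4.5],[18,-0.8,-9],[27,-1.2,-13.5],[33,-1.5,-16.5],[33,-1.5,-16.5],[33,-1.5,-16.5],[33,-1.5,-16.5],[33,-1.5,-16.5],[27,-1.2,-13.5],[18,-0.8,-9],[0,0,0],[0,0,0]],"yaw":[0,0,0,0,0,0,0,0,0,0,0,0]}' | sed -n 1,4p
cat > f.py <<'E'
from h import *
s=state(); w=snapshot('wrist'); cv2.imwrite('pics/w9.png',w['img'][:,:,::-1])
bx=np.array([-.055,.998,0]); by=np.array([-.998,-.055,0]); c=np.array([600,211,29.])
H=np.array(w['hand_eye']); R=np.array(s['tcp_rot']); f=w['camera_matrix'][0][0]; cc=[w['camera_matrix'][0][2],w['camera_matrix'][1][2]]
j,i=np.meshgrid(np.arange(-90,91,2.),np.arange(-80,81,3.))   # cols bx, rows by
P=c+j[...,None]*bx+i[...,None]*by
q=((P-s['ee_pos'])@R-H[:3,3])@H[:3,:3]
th=np.arctan2(np.hypot(q[...,0],q[...,1]),q[...,2]); k=th*f/np.hypot(q[...,0],q[...,1])
mx,my=(q[...,0]*k+cc[0]).astype(np.float32),(q[...,1]*k+cc[1]).astype(np.float32)
print(mx.min(),mx.max(),my.min(),my.max())
g=cv2.remap(cv2.cvtColor(w['img'],cv2.COLOR_RGB2GRAY),mx,my,1)
for r in g: print(''.join(' .:-=+*#%@'[min(9,int(v)//26)] for v in r))
E
python3 f.py
```

```text
t: 30.33
ee_pos: [510.3, 65.8, 186.6]
tcp_rot: [[-0.006, 0.996, -0.088], [0.894, -0.034, -0.446], [-0.447, -0.082, -0.891]]
force: [-0.1, -0.1, -3.1]
339.68265 593.7161 -180.69113 92.60554
***=---------------------------------                                                      
****-=-------------------------------                                                      
****+====-=----------------:--::-:-:                                                       
****+++++++++++++===============*%%%                                                       
****++++++++++++++++++=++=======*%%%                                                       
****++++++++++++++=+=============%%-                                                       
****++++++++++++++===============%%                                                        
****++++++++++++++++++++++++=+=+=@%                                                        
****+++++++++++++++++++=+==++====%+                                                        
****+++++++++++++++++++=+++++=+=#%                                                 
[... 3294 characters left out ...]
                          
#%#*************************+                                                              
%%%*************************+                                                              
%%%#************************+                                                              
%%%*************************+                                                              
@@@@@@@@@@@@@@@@@@#*#%*******                                                              
@@@@@@@@@@@@%%%%%%%%%########                                                              
@@@@@@@@@@@@%%%%%%%%%####%###                                                              
@@@@@@@@@@@@%%%%%%%%###%#####
```

The right third of the basin holds one nut, near bath x = -60. Moving +y to see the rest.

```bash
python3 -m crank '{"delta_pos":[[9,-0.4,-4.5],[18,-0.8,-9],[27,-1.2,-13.5],[27,-1.2,-13.5],[22,-1,-11],[12,-0.5,-6],[0,0,0],[0,0,0]],"yaw":[0,0,0,0,0,0,0,0]}' | sed -n 1,4p
python3 f.py
```

```text
t: 31.05
ee_pos: [510.7, 191.5, 186.7]
tcp_rot: [[-0.002, 0.996, -0.091], [0.894, -0.038, -0.446], [-0.448, -0.082, -0.89]]
force: [0.0, -0.4, -3.1]
343.47812 574.40607 1.7184322 217.86743
=::::::::::::::::::::::::::::::::::::::::::------------------------------:::::::::=%%%#++++
===-:::::::::::::::::::::::::::::::::::::::-:------------------------------:::::::+%%%%++++
=====-::::::::::::::::::::::::::::::::::::::::::-:::::---------------------:::::::+%%%#++++
=====----------------------------*************************************************%%%%#++++
=====----------------------------*************************************************#%%%#++++
=====----------------------------#************************************************#%%%*++++
=====----------------------------*************************************************#%%%*++++
=====----------------------------*************************************************#%%%#++++
=====----------------------------+************************************************%%%%*++++
=====---------------------------+*************************************************%
[... 3356 characters left out ...]
*%##########===##########===##********--------+@@@%+++++
++++=====+============+==++++==+*#=+*##########===############=##********--------=#++++++++
+++++=++++++++=+=+=++++=+=++=+=*##==+##########===############=##**********------=+++++++++
+++++++++=+++++++++++=+++++=++=+##+++##########++=###########%=##**********------=+++++++++
+++=================+=++=+++++++==++====++++++++++++===========*=----------------=+++++++++
%%%%%%%%%%%%%*=%%%%##########%#+++++=++++++++++========++++++++======-===-::---::-+++++++++
@@@@@@@@+*####****++++++++++++++++++++++++++++++++%@%%%%%%%%%%%%###**+============+++++++++
@@@+++++++++++++++++++++++++++++++++++++++*++****+#@%@@@@@%####@@@@@@@+++++++++++++++++++++
```

All four small nuts are in the basin (one at bath x -60, two near 0 to 15, one near 50). Returning over the mat; the pan will go about 38 mm right of the mat's centre so that the leaning gripper clears the bath wall.

```bash
python3 -m crank '{"delta_pos":[[-8.9,0.4,4.5],[-17.9,0.8,8.9],[-26.8,1.1,13.4],[-31.3,1.3,15.6],[-26.8,1.1,13.4],[-17.9,0.8,8.9],[-9.8,0.4,4.9],[0,0,0],[0,0,0]],"yaw":[0,0,0,0,0,0,0,0,0]}' | sed -n 1,4p
python3 - <<'E'
from h import *
s=snapshot('top'); st=state(); print(st['ee_pos'])
# pan rim plane z = Gz+(-41+36)
zr=st['ee_pos'][2]+17-5
K,R,t=[np.array(s[k]) for k in('camera_matrix','R','t')]
c=np.array([st['ee_pos'][0]+1.7-8,st['ee_pos'][1]+8.5-121,zr]); v=K@(R@c+t); u0,v0=(v[:2]/v[2]).astype(int); print(u0,v0,zr)
hsv=cv2.cvtColor(s['img'],cv2.COLOR_RGB2HSV)[v0-40:v0+40,u0-50:u0+50]
m=((hsv[...,1]<70)&(hsv[...,2]>70)).astype(np.uint8)
for r in m[::2]: print(''.join(' #'[v] for v in r))
E
```

```text
t: 31.85
ee_pos: [510.3, 34.9, 186.9]
tcp_rot: [[0.0, 0.996, -0.091], [0.895, -0.041, -0.445], [-0.447, -0.082, -0.891]]
force: [-0.4, -0.6, -3.0]
[510.438  35.68  186.756]
335 257 198.75632909362815
                                                                                                  ##
                                                                                                   #
                                                                                                   #
                                                                                                    
                                                                                                    
#                                                                                                   
#                                                                                                   
##                                                                                                  
####                                                                                        
[... 1486 characters left out ...]
############                         
                          #################################################                         
                          ####      ###      ###     ####              ####                         
                          ####      ###      ###     ###                ###                         
                         ################################     ###       ###                         
                          #################################################                         
                                        ###################################                         
                                                       #
```

The pan's silhouette sits where predicted. Descending in stages while watching the force.

```bash
python3 -m crank '{"delta_pos":[[3.6,0.7,7.1],[6.3,1.1,12.5],[8,1.5,16],[8.9,1.6,17.8],[8.9,1.6,17.8],[7.2,1.3,14.3],[4.5,0.8,8.9],[1.8,0.3,3.6],[0,0,0]],"yaw":[0,0,0,0,0,0,0,0,0]}' | sed -n 1,4p
python3 -m crank '{"delta_pos":[[2.2,0.4,4.5],[3.1,0.6,6.2],[3.6,0.7,7.1],[3.1,0.6,6.2],[2.2,0.4,4.5],[0,0,0],[0,0,0]],"yaw":[0,0,0,0,0,0,0]}' | sed -n 1,4p
```

```text
t: 32.65
ee_pos: [510.1, 36.2, 75.7]
tcp_rot: [[-0.004, 0.996, -0.092], [0.894, -0.038, -0.446], [-0.447, -0.084, -0.89]]
force: [0.3, 0.9, -2.6]
t: 33.23
ee_pos: [510.3, 35.5, 44.3]
tcp_rot: [[-0.002, 0.996, -0.091], [0.894, -0.039, -0.446], [-0.447, -0.083, -0.891]]
force: [-0.7, 0.2, -2.6]
```

```bash
python3 -m crank '{"delta_pos":[[1.3,0.2,2.7],[1.3,0.2,2.7],[1.3,0.2,2.7],[0.9,0.2,1.8],[0,0,0],[0,0,0]],"yaw":[0,0,0,0,0,0]}' | sed -n 1,4p
python3 -m crank '{"delta_pos":[[0.9,0.2,1.8],[0.9,0.2,1.8],[0,0,0],[0,0,0]],"yaw":[0,0,0,0]}' | sed -n 1,4p
```

```text
t: 33.73
ee_pos: [510.4, 35.5, 33.5]
tcp_rot: [[-0.002, 0.996, -0.091], [0.894, -0.039, -0.446], [-0.447, -0.082, -0.891]]
force: [0.4, -0.1, -2.1]
t: 34.07
ee_pos: [510.7, 35.5, 29.8]
tcp_rot: [[-0.002, 0.996, -0.09], [0.894, -0.039, -0.446], [-0.447, -0.081, -0.891]]
force: [-0.4, -0.1, -1.9]
```

```bash
python3 -m crank '{"delta_pos":[[0.9,0.2,1.8],[0,0,0],[0,0,0]],"yaw":[0,0,0]}' | sed -n 1,4p
python3 -m crank '{"delta_pos":[[0,0,0],[0,0,0],[0,0,0],[0,0,0],[0,0,0],[0,0,0],[0,0,0],[0,0,0],[0,0,0]],"yaw":[0,0,0,0,0,0,0,0,0]}' 0
```

```text
t: 34.32
ee_pos: [511.0, 35.4, 28.9]
tcp_rot: [[-0.001, 0.996, -0.089], [0.894, -0.039, -0.447], [-0.448, -0.08, -0.89]]
force: [-3.0, 1.8, 8.4]
t: 35.07
ee_pos: [510.5, 35.5, 27.5]
tcp_rot: [[-0.002, 0.996, -0.091], [0.894, -0.039, -0.445], [-0.447, -0.082, -0.891]]
force: [0.3, -0.2, 1.5]
width: 85.6
finger_force: 0.0
```

Released. Rise straight up, then move over to the switch: the +y finger will go into the slot while the other hangs free in front of the bath.

```bash
python3 -m crank '{"delta_pos":[[-4.5,-0.8,-8.9],[-8.9,-1.6,-17.8],[-8.9,-1.6,-17.8],[-8.9,-1.6,-17.8],[-8.9,-1.6,-17.8],[-8.9,-1.6,-17.8],[-4.5,-0.8,-8.9],[0,0,0],[20.8,-14.6,-9.1],[20.8,-14.6,-9.1],[20.8,-14.6,-9.1],[20.8,-14.6,-9.1],[20.8,-14.6,-9.1],[0,0,0],[0,0,0]],"yaw":[0,0,0,0,0,0,0,0,0,0,0,0,0,0,0]}' | sed -n 1,4p
cat > k.py <<'E'
from h import *
s=state(); w=snapshot('wrist'); im=w['img']
H=np.array(w['hand_eye']); R=np.array(s['tcp_rot']); K=w['camera_matrix']; f=K[0][0]
def proj(P):
    q=((np.array(P,float)-s['ee_pos'])@R-H[:3,3])@H[:3,:3]; r=np.hypot(q[0],q[1]); return q[:2]*np.arctan2(r,q[2])*f/r+[K[0][2],K[1][2]]
T=lambda v:np.array(s['ee_pos'])+R@np.array(v,float)
print('slot corners px',[proj(p).round() for p in ((479,141.5,90),(505,141.5,90),(477,203.5,90),(503,203.5,90))])
print('tip px: inner',proj(T([0,43,-13])).round(),'outer',proj(T([0,57,-13])).round(),'lead',proj(T([11,50,-13])).round(),'world lead',T([11,50,-13]))
g=cv2.cvtColor(im,cv2.COLOR_RGB2GRAY)
for r in g[150:350:5,340:540:2]: print(''.join(' .:-=+*#%@'[min(9,int(v)//26)] for v in r))
E
python3 k.py
```

```text
t: 36.32
ee_pos: [441.2, 152.4, 146.6]
tcp_rot: [[-0.005, 0.996, -0.091], [0.894, -0.036, -0.446], [-0.448, -0.083, -0.89]]
force: [0.2, 0.0, -0.2]
slot corners px [array([396., 251.]), array([441., 252.]), array([405., 156.]), array([460., 159.])]
tip px: inner [422. 336.] outer [453. 334.] lead [441. 313.] world lead [492.07  166.263 149.047]
---============@@@@@@@@@@@@@@@@@@@@@@@@@@@@@@@@@@@@@@@@@@@@@@@@@@@@@@@@@@@@@@@@@@@@@@-==============
------=========@@@@@@@@@@@@@@@@@@@@@@@@@@@@@@@@@@@@@@@@@@@@@@@@@@@@@@@@@@@@@@@@@@@@@#===============
-----==========@@@@@@@@@@@@@@@@@@%------:::::::::::::::::::-:@@@@@@@@@@@@@@@@@@@@@@@================
-----==========%@@@@@@@@@@@@@@@@@%------------:-:::::::::::-=@@@@@@@@@@@@@@@@@@@@@@#================
-----==========%@@@@@@@@@@@@@@@@@#------::::--::::::::::::--%@@@@@@@@@@@@@@@@@@@@@@-================
-----==========#@@@@@@@@@@@@@@@@@+==-----:::::::::::::::::-:@@@@@@@@@@@@@@@@@@@@@@==================
-----==========#@@@@@@@@@@@@@@@@@===========-----------:::-+@@@@@@@@@@@@@@@@@@@@@@-=================
-----==========*@@@@@@@@@@@@@@@@@===**********
[... 2586 characters left out ...]
-============---------:--.....::::.:-===============.::::::::::::::::::::::::...........--::-:
.....:%+=-===-========---------.....::...-=.. :::::-====--=:::::::::::::::::::::::::..:......--:::::
.... *##*:-:-=++**+*###*****---.......:.+*.....:------+==--#-.:::::::::::::::::::::.:::.....-::-:::-
.... #%#:....:..:.:#**#+:-+%+*+ ...:...#.........------.*+%..:::::::::::::::::::::.:::.:...-:--:--:-
.....###===--:::::=-====##+-=--....:..*.... ... ..------:.....::::::.::::::::::..:::::...---::--:-::
::..*##+::::::...-========+###+*##%#::=+=..... .. .:------......:...:::::.:::::..:.:.:---:-----:::::
::::%##.:.......:+:::-----====*#*........         . .------.............:::....::--::---:-:-::::::::
```

The slot (px 402–456, rows 160–253) agrees with the prediction to within 2 mm, and the fingertip is at about (441,318). Lowering the tip.

```bash
python3 -m crank '{"delta_pos":[[3,2,8],[7,1.2,14],[7,1.2,14],[3.5,0.6,9],[0,0,0],[0,0,0]],"yaw":[0,0,0,0,0,0]}' | sed -n 1,4p
python3 -m crank '{"delta_pos":[[1.8,0.3,3.6],[1.3,0.2,2.7],[1.3,0.2,2.7],[0,0,0],[0,0,0]],"yaw":[0,0,0,0,0]}' | sed -n 1,4p
```

```text
t: 36.87
ee_pos: [442.8, 149.0, 97.3]
tcp_rot: [[-0.002, 0.996, -0.092], [0.894, -0.04, -0.446], [-0.448, -0.083, -0.89]]
force: [-0.7, 0.2, 1.0]
t: 37.28
ee_pos: [442.7, 149.7, 87.8]
tcp_rot: [[-0.002, 0.996, -0.09], [0.894, -0.039, -0.446], [-0.447, -0.082, -0.891]]
force: [0.4, -0.2, 1.0]
```

```bash
for i in 1; do python3 -m crank '{"delta_pos":[[0.9,0.2,1.8],[0.9,0.2,1.8],[0,0,0],[0,0,0]],"yaw":[0,0,0,0]}' | sed -n 1,4p; done
python3 -m crank '{"delta_pos":[[0.9,0.2,1.8],[0,0,0],[0,0,0]],"yaw":[0,0,0]}' | sed -n 1,4p
```

```text
t: 37.62
ee_pos: [442.7, 149.7, 83.6]
tcp_rot: [[-0.002, 0.996, -0.091], [0.894, -0.039, -0.446], [-0.447, -0.082, -0.891]]
force: [-0.1, 0.2, -1.3]
t: 37.87
ee_pos: [442.7, 149.7, 81.5]
tcp_rot: [[-0.002, 0.996, -0.091], [0.894, -0.039, -0.446], [-0.447, -0.082, -0.891]]
force: [0.2, 0.9, -1.1]
```

```bash
python3 -m crank '{"delta_pos":[[0.9,0.2,1.8],[0,0,0],[0,0,0]],"yaw":[0,0,0]}' | sed -n 2,4p
python3 -m crank '{"delta_pos":[[0.9,0.2,1.8],[0,0,0],[0,0,0]],"yaw":[0,0,0]}' | sed -n 2,4p
```

```text
ee_pos: [442.7, 149.7, 79.5]
tcp_rot: [[-0.002, 0.996, -0.091], [0.894, -0.039, -0.446], [-0.447, -0.082, -0.891]]
force: [-0.2, 0.1, -0.2]
ee_pos: [443.0, 149.7, 77.6]
tcp_rot: [[-0.002, 0.996, -0.09], [0.894, -0.039, -0.445], [-0.447, -0.082, -0.891]]
force: [1.2, -1.2, 0.1]
```

```bash
python3 -m crank '{"delta_pos":[[0.9,0.2,1.8],[0,0,0],[0,0,0]],"yaw":[0,0,0]}' | sed -n 2,4p; python3 k.py | head -32 | cut -c1-90
```

```text
ee_pos: [443.2, 149.7, 77.0]
tcp_rot: [[-0.001, 0.996, -0.089], [0.894, -0.039, -0.446], [-0.448, -0.08, -0.891]]
force: [-2.7, 1.4, 12.1]
slot corners px [array([399., 359.]), array([456., 359.]), array([419., 266.]), array([496
tip px: inner [422. 336.] outer [452. 334.] lead [441. 313.] world lead [494.115 163.407  
::---------++++++++++++++++++++++++++++++++++++++++++++++++++++++++++++++@@@@@@@@@@@@@@@@@
-----------=++++++++++++++++++++++++++++++++++++++++++++++++++++++++++++#@@@@@@@@@@@@@@@@@
-----------=++++++++++++++++++++++++++++++++++++++++++++++++++++++++++++@@@@@@@@@@@@@@@@@@
------------++++++++++++++++++++++++++++++++++++++++++++++++++++++++++++++=@@@@@@@@@@@@@@@
------------++++++++++++++++++++++++++++++++++++++++++++++++++++++++++++++@@@@@@@@@@@@@@@@
------------+++++++++++++++++++++++++++++++++++++++++++++++++++++++++++++++++@@@@@@@@@@@@@
------------++++++++++++++++++++++++++++++++++++++++++++++++++++++++++++++++#@@@@@@@@@@@@@
------------+++++++++++++++++**+*++++++++++++++++++++++++++++++++++++++++++*@@@@@@@@@@@@@@
------------+++++++++++*+++*+**+***+*++*+++++++++++
[... 1250 characters left out ...]
@@@@@@@@@@@@@@@@@@@@@@@@@@@@*****++++++++++++++++++++++++++++++
-------------#@@@@@@@@@@@@@@@@@@@@@@@@@@@@@@@@@@@@@@@@@@@*****++++++++++++++++++++++++++++
-------------*@@@@@@@@@@@@@@@@@@@@@@@@@@@=============----------::::::....--:::=++++++++++
-------------*@@@@@@@@@@@@@@@@@@@@@@@@@@%==================-------:::::::------+++++++++++
-------------+@@@@@@@@@@@@@@@@@@@@@@@@@@-=-===============--------::::::------++++++++++++
-------------+@@@@@@@@@@@@@@@@@@@@@@@@@%-========================----::------++++++*@@@@@@
--------------@@@@@@@@@@@@@@@@@@@@@@@@@+--==========================--:-----+@@@@@@@@@@@@@
--------------@@@@@@@@@@@@@@@@@@@@@@@@@---+*+********===============------:@@@@@@@@@@@@@@@
```

It touches 8 mm below the deck, so the tip is in the slot. Lift 1.5 mm and push along the bath's +x.

```bash
python3 -m crank '{"delta_pos":[[-0.9,-0.2,-1.8],[0,0,0],[3.1,-0.3,-1.5],[3.1,-0.3,-1.5],[3.1,-0.3,-1.5],[3.1,-0.3,-1.5],[0,0,0]],"yaw":[0,0,0,0,0,0,0]}' | sed -n 2,4p
python3 -m crank '{"delta_pos":[[3.1,-0.3,-1.5],[3.1,-0.3,-1.5],[3.1,-0.3,-1.5],[0,0,0]],"yaw":[0,0,0,0]}' | sed -n 2,4p
```

```text
ee_pos: [442.1, 163.9, 77.4]
tcp_rot: [[-0.002, 0.996, -0.091], [0.894, -0.039, -0.446], [-0.448, -0.082, -0.89]]
force: [-0.7, -1.7, 2.8]
ee_pos: [441.4, 173.3, 77.5]
tcp_rot: [[-0.002, 0.996, -0.091], [0.893, -0.039, -0.448], [-0.449, -0.083, -0.89]]
force: [-1.2, -6.6, 3.2]
```

```bash
python3 -m crank '{"delta_pos":[[1.8,-0.2,-0.9],[0,0,0]],"yaw":[0,0]}' | sed -n 2,4p
python3 -m crank '{"delta_pos":[[1.8,-0.2,-0.9],[0,0,0],[0,0,0]],"yaw":[0,0,0]}' | sed -n 2,4p
```

```text
ee_pos: [441.2, 173.6, 77.6]
tcp_rot: [[-0.002, 0.996, -0.093], [0.892, -0.04, -0.45], [-0.452, -0.083, -0.888]]
force: [1.4, -14.0, 1.5]
ee_pos: [441.0, 174.1, 77.6]
tcp_rot: [[-0.001, 0.996, -0.094], [0.891, -0.041, -0.452], [-0.454, -0.084, -0.887]]
force: [3.1, -20.1, 1.5]
```

The force climbs with no motion, so it is at a stop. Back off and look at the thumb from the earlier hover pose.

```bash
python3 -m crank '{"delta_pos":[[-5,0.4,2.5],[-4.5,-0.8,-8.9],[-8.9,-1.6,-17.8],[-8.9,-1.6,-17.8],[-8.9,-1.6,-17.8],[-7.5,0.3,3.7],[-7.5,0.3,3.7],[0,0,0],[0,0,0]],"yaw":[0,0,0,0,0,0,0,0,0]}' | sed -n 1,4p; python3 k.py | head -28 | cut -c1-75
```

```text
t: 40.75
ee_pos: [441.1, 155.3, 146.7]
tcp_rot: [[-0.002, 0.996, -0.092], [0.894, -0.039, -0.445], [-0.447, -0.083, -0.891]]
force: [0.1, 0.7, -1.3]
slot corners px [array([396., 254.]), array([440., 255.]), array([404., 160
tip px: inner [422. 336.] outer [453. 334.] lead [441. 313.] world lead [49
------=========@@@@@@@@@@@@@@@@@@@@@@@@@@@@@@@@@@@@@@@@@@@@@@@@@@@@@@@@@@@@
---============@@@@@@@@@@@@@@@@@@@@@@@@@@@@@@@@@@@@@@@@@@@@@@@@@@@@@@@@@@@@
-----==========@@@@@@@@@@@@@@@@@@@@@@@@@@@@@@@@@@@@@@@@@@@@@@@@@@@@@@@@@@@@
-----==========@@@@@@@@@@@@@@@@@@=--********************+:-:*@@@@@@@@@@@@@@
-----==========@@@@@@@@@@@@@@@@@@=--*++=======+=++===-=*-:-:@@@@@@@@@@@@@@@
-----==========@@@@@@@@@@@@@@@@@@-=-*******************+:--=@@@@@@@@@@@@@@@
-----==========%@@@@@@@@@@@@@@@@@===*========----======+:--#@@@@@@@@@@@@@@@
-----==========#@@@@@@@@@@@@@@@@@====--------::::::::::::--@@@@@@@@@@@@@@@@
---=-==========#@@@@@@@@@@@@@@@@@=======---------:::::::--=@@@@@@@@@@@@@@@@
-----==========#@@@@@@@@@@@@@@@@%========--------:::::::--@@@@@@@@@@@@@@@@@
-----==========#@@@@@@@@@@@@@@@@*==+===
[... 476 characters left out ...]
@@@@@@@@@@@@@@@@
--:-----------=-@@@@@@@@@@@@@@@%==+=================-=-@@@@@@@@@@@@@@@@@@@@
:---------------@@@@@@@@@@@@@@@*====================-=#@@@@@@@@@@@@@@@@@@@+
--:-------------@@@@@@@@@@@@@@@+======================@@@@@@@@@@@@@@@@@@@*+
-:::-----------:@@@@@@@@@@@@@@@****************+++++=+@@@@@@@@@@@@@@@@@@%++
:::------------:@@@@@@@@@@@@@@@++*+***************+++@@@@@@@@@@@@@@@@@@@=++
----------------@@@@@@@@@@@@@@@@@@@@@@@@@@@@@@@@@@@@@@@@@@@@@@@@@@@@@@@++++
-------::-------@@@@@@@@@@@@@@@@@@@@@@@@@@@@@@@@@@%@%@%%@%@@@@@@@@@@@@#++++
..........:.:.:.@@@@@@@@@@@@@@@@@@@@@@@@@@@@@@@@@%%@@%@@%%%@@%@%@@@%@%+++++
:::::::......:..@@@@@@@@@@@@@@@@@@@@@@@@@@@@@@@@@@%@%%%%%%%%%%%%%%@@@++++++
```

The thumb now fills the slot's far end, so the switch is fully on. Last check: the pan on the mat.

```bash
python3 - <<'E'
from h import *
s=snapshot('top'); K,R,t=[np.array(s[k]) for k in('camera_matrix','R','t')]
pj=lambda p:(lambda v:v[:2]/v[2])(K@(R@np.array(p,float)+t))
u0,v0=pj((502,-77,40)).astype(int)
hsv=cv2.cvtColor(s['img'],cv2.COLOR_RGB2HSV)[v0-36:v0+36,u0-45:u0+45]
m=((hsv[...,1]<70)&(hsv[...,2]>85)).astype(np.uint8)
for r in m[::2]: print(''.join(' #'[v] for v in r))
k,l,st,ce=cv2.connectedComponentsWithStats(m); i=1+st[1:,4].argmax(); x,y,w,h=st[i][:4]
print(w,h,cast(s,(u0-45+x+w/2,v0-36+y+h/2),40), 'corners',cast(s,(u0-45+x,v0-36+y),40),cast(s,(u0-45+x+w,v0-36+y+h),40))
E
```

```text
###########                                                      
                         ##########################################                       
                         ############################################                     
                         ############################################                     
                         ###     ###     ###     ###  ## ###     ####                     
                         ###     ###     ###     ###      #       ###                     
                        #####   ######   ###     ###             ####                     
                        ####################################     ####                     
                        ############################################                      
                       #############################################                      
                        ############################################                      
                        ############################################                      
                        #########
[... 708 characters left out ...]
                                                                             
                                                                                          
                                                                                          
                                                                                          
                                                                                          
                                                                                          
                                                                                          
46 37 [503.2 -77.5  40. ] corners [564.5  -0.7  40. ] [ 442.8 -153.1   40. ]
```

```bash
python3 -c "
from station import *
print(hand_in())"
```

```text
the job is handed in; nothing more can be done
None
```

The job is handed in at about 41 s with no verdict returned: four small nuts counted in the basin (two of them read from one clump), the sieve set down on the mat about 38 mm off its centre (limit 50), the large nuts last clearly seen in it before the carry, and the switch at its end stop.

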